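# Load the last tube strip into the sampler turntable

## Robot

A 6-joint arm with a two-finger parallel gripper is mounted at the origin on the work surface. World frame = base frame: x ahead of the robot, y to its left, z up, the work surface at z = 0. Lengths are in mm, angles in rad, forces in N, time in s.
With the tool pointing down it reaches from about 350 to 775 mm from the base axis. Payload 7.3 kg.
Tool frame: the origin (TCP) lies at the very end of the fingers, on their centre line; the grasp point (between the pads) lies 19 mm behind it; x points along the fingers, z is the direction in which the jaws open and shut, and the axes are right-handed (so a half turn about x gives the same grasp; the last joint's range is limited). The gripper opens to 92 mm and grips with 3 to 60 N. Pads are 19 mm wide; open, the fingers measure 130 mm over their backs; the gripper's body (75 mm by 190 mm) begins 47 mm behind the grasp point.
Start: joints at [-1.384, 0.342, 1.524, -0, 1.275, -0.146], TCP at [171.535, -496.206, 226.741] pointing down, gripper open.
Joint ranges: [-2.53, 2.53], [-0.77, 2.02], [0.04, 2.7], [-1, 4.14], [0.28, 2.66], [-3.11, 3.11]. Speed limits (rad/s): [2.57, 2.57, 3.14, 3.14, 3.14, 3.14].

## Interface

Orientations are given as [roll, pitch, yaw] about the fixed x, y, z axes, in that order (R = Rz(yaw) Ry(pitch) Rx(roll)).
In Python, from plant import * gives the robot as it stands.
- The arm moves only by the tool carry_out, never from a script. Its argument "rows" is a list of rows, each a list of 4 numbers: the shift along the world's x, y, z in mm, then the turn about the world's z in degrees. In form: [[x, y, z, twist], ...]. A call has 1 to 20 rows; each row is the pose to reach, as a shift and turn from the pose measured when the call began; what a row does not reach only later rows make up. A row lasts 1/12 s, in which the tool goes at most 41.7 mm and 7.16 degrees, less where a joint would pass 70% of its speed; a pose out of reach is approached as far as the arm can. A call with a gripper value outside its range is refused whole. "hand" is the finger opening in mm, from 0 to 91.8, set as the call begins (left out, the last holds). The fingers move at their own pace and stop on an object; the grip force is fixed at half the most. Time passes only in rows, so rows that repeat a pose let the fingers close. It gives the time, the measured TCP pose, the force and the opening at its end, in the units of the state.
- get_obs(): the state, without advancing time (a new reading comes with each control period).
- capture(name): name is "scene" or "top"; returns the picture (480x640x3 uint8, red, green, blue); there is no depth.
- camera_info(name): a dict with "camera_matrix" (3x3 intrinsics, pixels), "pose" (4x4, takes a point from camera to world coordinates). Camera axes: x right, y down, z forward; pixel columns grow to the right and rows downward; lengths in mm; the calibration is good to about 2 mm. A picture is of the moment at which its call begins. camera_info takes no time and is no camera call.
- close_job(): hands the job in, once; it reports no verdict.
The state is a dict: "time": time; "joint_positions": joint angles; "dq": joint speeds; "tau": joint torques, N m; "tool_pos": TCP position; "tcp_rot": TCP orientation; "contact_force": force on the tool from outside, world axes, zero at the start; "moment": the same for the moment, N m; "grip_width": finger opening in mm.
Only numpy, scipy, OpenCV 4.12 (cv2) and the standard library are available. Lean on these libraries where they do the work, as an engineer would, in place of code of your own. Each camera call takes 0.05 s, during which the arm holds its last target. There are 200 camera calls.

## Task

One pocket of the sampler's turntable is still empty: turn the table until that pocket has clicked in place facing the loading deck, then slide the tube strip from the deck into it, without lifting it clear of the deck, so that it lies flat on the pocket's floor. The table must stay there, the other two strips must stay flat in their pockets, and the vial and the beaker must not be knocked over.

Things in the scene. Friction and masses are not known exactly. Their poses are not given: they have to be found in the camera images.
- station: The sampler's fixed base with its grey loading deck. Origin on the bench under the turntable's axis; its y axis points from the turntable to the deck, z up. The deck is a level block without rims, 44 mm high, from y = 126 to 326 mm and x = -130 to 130 mm. The turntable's top face is level with it (44 mm). A pen lies near its outer edge, y = 300 mm.
- dock (a point): Fixed point of the station, on the floor level of a pocket (34 mm above the bench), 69 mm from the turntable's axis towards the deck: the centre of the pocket that faces the deck lies here.
- carousel: The turntable: grey disc, 248 mm across, top face level with the deck, turning freely either way. Origin on the axis, 22 mm above the bench; its y axis points to the empty pocket, z up. A spring detent holds it wherever one of its three pockets faces the deck (every 120 degrees): about 0.5 rad before, a hump resists with some 5 N at the posts, then the table clicks in..
- pocket_empty (a point): Centre of the floor of the empty pocket; turns with the table. Each pocket is rectangular, 134 mm long across the radius, 54 mm wide (42 to 96 mm from the axis), 10 mm deep, with level floor and upright walls. From pocket to deck there is the table's level rim, then a gap of 2 mm (up to 20 mm towards the pocket's ends).
- pocket_b (a point): Centre of the floor of the second pocket, 120 degrees counter-clockwise of the empty one; it holds strip_b.
- pocket_c (a point): Centre of the floor of the third pocket, 240 degrees counter-clockwise of the empty one; it holds strip_c.
- post0 (a point): Centre of the top of an upright steel post on the table, 14 mm across, 36 mm tall from the table's top face, 104 mm from the axis, 60 degrees counter-clockwise of the empty pocket.
- post1 (a point): Top of a like post, 180 degrees from the empty pocket.
- post2 (a point): Top of a like post, 300 degrees counter-clockwise (60 degrees clockwise) of the empty pocket.
- strip: The aluminium tube strip that lies on the deck: a flat block 120 mm long (its x), 44 mm wide (its y), 14 mm thick with a row of five dark tube holes on top, about 180 g. Origin at the centre of its underside, z up.
- strip_b: Identical strip already lying in the second pocket; same frame.
- strip_c: Identical strip already lying in the third pocket; same frame.
- vial: Bystander: capped amber jar standing on the bench, 32 mm across, 62 mm tall. Origin at the centre of its base.
- beaker: Bystander: glass beaker standing on the bench, 72 mm across, 95 mm tall. Origin at the centre of its base.
Not all that is in view belongs to the job. Of the things shaped like the carousel, the grey one is meant. What is shaped like the strip but red is not meant.

How it is judged (in metres and radians):
On the way:
1. the empty pocket faces the deck (its centre within 8 mm of the dock point, table at rest) while the strip is still on the deck (horizontal distance between pocket_empty and dock below 0.008 m and angular speed of carousel below 0.1 rad/s and z of strip in the frame of station above 0.042 m), for 0.2 s.
At the end, for the whole second after the job is handed in: The empty pocket faces the deck (within 8 mm); the strip lies at rest in it, within 13 mm of its centre, within 3 mm of its floor, tilted under 0.06 rad; the other two strips lie in their pockets, within 13 mm and 0.06 rad; vial and beaker upright within 0.3 rad (horizontal distance between pocket_empty and dock below 0.008 m and z of strip in the frame of pocket_empty between -0.003 and 0.003 m and horizontal distance between strip and pocket_empty below 0.013 m and angle between each of strip, strip_b, strip_c's own z axis and vertical below 0.06 rad and linear speed of strip below 0.02 m/s and distance between strip_b and pocket_b below 0.013 m and distance between strip_c and pocket_c below 0.013 m and angle between each of vial, beaker's own z axis and vertical below 0.3 rad); the robot touches nothing.
It fails at once if the strip is lifted clear of the deck (its origin more than 25 mm above the deck's top) or tipped by more than 0.8 rad (z of strip in the frame of station above 0.069 m or angle between strip's own z axis and vertical above 0.8 rad).
It fails at once if the vial or the beaker is knocked over (angle between any of vial, beaker's own z axis and vertical above 0.6 rad).
It also fails if it takes over 72 s, if anything falls off the work surface, if the arm or the gripper's body presses on something with over 40 N, if the wrist force passes 120 N, or if a joint passes its speed limit or range.

## Working session

There is one attempt and no reset: what is moved stays moved. The work goes in short steps, Python scripts to look and compute and a tool call to move; the robot and the scene stay as the last step left them, time stands still between calls to the robot, and variables do not carry over. Pictures are saved under pics/ and viewed, about 8 in all and at most 12, crops included, and the job is handed in when it is done.

Besides the shell and the picture viewer there is one more tool, called after "Emit:" by a JSON object that holds its "op" and its "data". carry_out: Moves the arm, as the interface text tells. Its arguments: {"type":"object","properties":{"rows":{"type":"array"},"hand":{"type":"number"}},"required":["rows"]}

```bash
mkdir -p pics; python3 - <<'E'
from plant import *
import cv2
for n in("scene","top"):
    cv2.imwrite(f"pics/{n}0.png",capture(n)[:,:,::-1])
    c=camera_info(n);print(n,c["camera_matrix"],c["pose"])
o=get_obs();print(o["time"],o["tool_pos"],o["tcp_rot"],o["grip_width"])
E
```

```text
scene [[471.3290683    0.         313.89361698]
 [  0.         471.3290683  238.74614512]
 [  0.           0.           1.        ]] [[-2.98007688e-01  6.14885345e-01 -7.30142062e-01  1.15614732e+03]
 [ 9.54545741e-01  1.96620853e-01 -2.24014883e-01  3.58844222e+02]
 [ 5.81768641e-03 -7.63712153e-01 -6.45530713e-01  6.82481449e+02]
 [ 0.00000000e+00  0.00000000e+00  0.00000000e+00  1.00000000e+00]]
top [[578.49209355   0.         312.54246415]
 [  0.         578.49209355 236.32164389]
 [  0.           0.           1.        ]] [[ 2.42484369e-02 -9.94726690e-01  9.96535314e-02  3.14802508e+02]
 [-9.99696842e-01 -2.45532729e-02 -1.83345357e-03  1.51040689e+02]
 [ 4.27060555e-03 -9.95788622e-02 -9.95020508e-01  1.34119096e+03]
 [ 0.00000000e+00  0.00000000e+00  0.00000000e+00  1.00000000e+00]]
0.1 [ 171.45423433 -495.84892372  226.12323578] [2.99905774 1.56943603 1.76102278] 91.92571310661319
```

View pics/scene0.png

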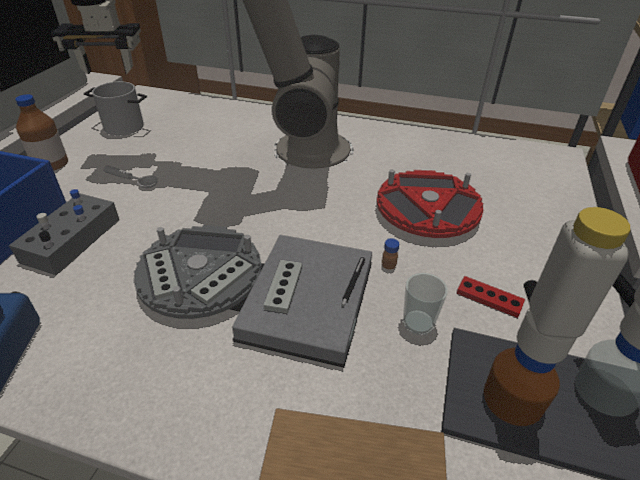

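View pics/top0.png

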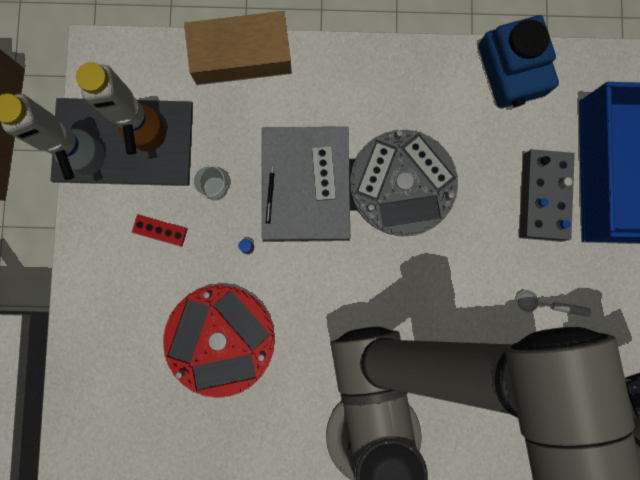

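```bash
cat > h.py <<'E'
from plant import *
import cv2, numpy as np
def px2w(n,u,v,z):
    c=camera_info(n);K=np.array(c["camera_matrix"]);P=np.array(c["pose"])
    d=P[:3,:3]@np.linalg.solve(K,[u,v,1.]);o=P[:3,3]
    return (o+d*(z-o[2])/d[2])[:2]
def w2px(n,p):
    c=camera_info(n);K=np.array(c["camera_matrix"]);P=np.array(c["pose"])
    q=K@(P[:3,:3].T@(np.array(p,float)-P[:3,3]));return q[:2]/q[2]
def crop(n,name,x,y,w,h,s):
    im=capture(n)[y:y+h,x:x+w,::-1]
    cv2.imwrite("pics/"+name,cv2.resize(im,None,fx=s,fy=s,interpolation=cv2.INTER_CUBIC))
E
python3 - <<'E'
from h import *
crop("top","c1.png",255,115,210,135,3.8)
E
```

```text
(no output)
```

View pics/c1.png

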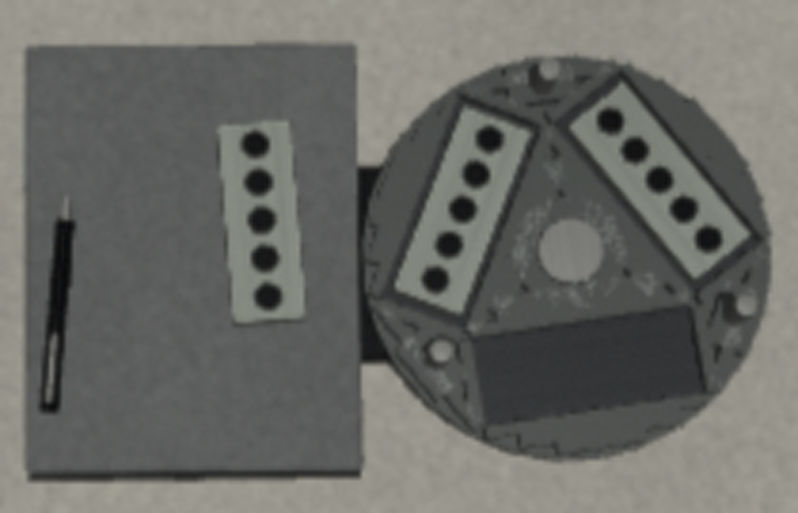

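```bash
python3 - <<'E'
from h import *
f=lambda u,v,z:px2w("top",255+u/3.8,115+v/3.8,z)
A=f(571,251,44);print("axis",A)
for n,u,v,z in[("TL",27,46,44),("TR",356,45,44),("BR",360,470,44),("BL",28,472,44),("p_up",547,69,80),("p_left",441,349,80),("p_right",741,304,80),("strip",261,220,58),("hole1",255,144,58),("hole5",267,296,58),("pc0",588,366,34),("hb1",490,139,48),("hb5",435,279,48),("hc1",610,120,48),("hc5",708,239,48)]:
    p=f(u,v,z);d=p-A;print(n,p.round(1),"rel",d.round(1),np.hypot(*d).round(1),np.degrees(np.arctan2(d[1],d[0])).round(1))
for n,u,v,z in[("vial",246,245,62),("beaker",212,182,95)]:print(n,px2w("top",u,v,z))
print("scene axis",px2w("scene",199,262,44))
E
```

```text
axis [576.36346302 -59.33845242]
TL [693.8 270.5] rel [117.4 329.9] 350.2 70.4
TR [699.5  71.8] rel [123.1 131.1] 179.9 46.8
BR [441.4  64.7] rel [-134.9  124.1] 183.3 137.4
BL [435.4 261.4] rel [-141.   320.8] 350.4 113.7
p_up [677.2 -38.5] rel [100.9  20.8] 103.0 11.7
p_left [509.6  21.4] rel [-66.8  80.8] 104.8 129.6
p_right [ 540.3 -152.6] rel [-36.  -93.3] 100.0 -111.1
strip [587.6 127.1] rel [ 11.2 186.4] 186.7 86.6
hole1 [633.5 131.6] rel [ 57.1 191. ] 199.3 73.4
hole5 [542.  122.5] rel [-34.3 181.8] 185.0 100.7
pc0 [508.5 -71.8] rel [-67.8 -12.4] 69.0 -169.6
hb1 [642.6  -9.5] rel [66.2 49.9] 82.9 37.0
hb5 [556.6  22.3] rel [-19.8  81.7] 84.0 103.6
hc1 [656.  -81.5] rel [ 79.7 -22.1] 82.7 -15.5
hc5 [ 584.9 -140.6] rel [  8.5 -81.2] 81.7 -84.0
vial [419.9364281  295.75496023]
beaker [553.38260984 371.14330521]
scene axis [571.25868311 -58.02560494]
```

```bash
python3 - <<'E'
from h import *
from scipy.spatial.transform import Rotation as R
o=get_obs();M=R.from_euler("xyz",o["tcp_rot"]).as_matrix();print(M.round(3),o["tool_pos"])
z=M[:,2];print("jaw ang",np.degrees(np.arctan2(z[1],z[0])))
P=np.array([[677.2,-38.5],[509.6,21.4],[540.3,-152.6]]);c=P.mean(0);d=P-c
print(c,np.hypot(*d.T),np.degrees(np.arctan2(d[:,1],d[:,0])))
E
```

```text
[[-0.     0.945  0.327]
 [ 0.001  0.327 -0.945]
 [-1.     0.    -0.001]] [ 171.46615309 -495.88664888  226.21516278]
jaw ang -70.93340176042274
[575.7        -56.56666667] [103.09536578 102.21551306 102.35018862] [  10.09275745  130.29121829 -110.23499653]
```

Emit:
{"op": "carry_out", "data": {"rows": [[505.5,457.5,0,-9],[505.5,457.5,0,-9],[505.5,457.5,0,-9],[505.5,457.5,0,-9],[505.5,457.5,0,-9],[505.5,457.5,0,-9],[505.5,457.5,0,-9],[505.5,457.5,0,-9],[505.5,457.5,0,-9],[505.5,457.5,0,-9],[505.5,457.5,0,-9],[505.5,457.5,0,-9],[505.5,457.5,0,-9],[505.5,457.5,0,-9],[505.5,457.5,0,-9],[505.5,457.5,-40,-9],[505.5,457.5,-80,-9],[505.5,457.5,-110,-9],[505.5,457.5,-110,-9],[505.5,457.5,-110,-9]], "hand": 44}}

```text
time: 1.82
tool_pos: [674.7, -37.7, 112.2]
tcp_rot: [-2.031, 1.562, 2.857]
contact_force: [-0.4, -0.1, -0.2]
grip_width: 43.9
```

```bash
python3 - <<'E'
from h import *
o=get_obs();print(o["time"],o["tool_pos"],np.round(o["joint_positions"],3),o["grip_width"])
crop("scene","c2.png",60,150,330,220,2.4)
E
```

```text
1.8167 [674.71786552 -37.68994312 112.20415742] [-1.700e-01  7.190e-01  1.201e+00  1.000e-03  1.231e+00  1.224e+00] 43.91826498476599
```

View pics/c2.png

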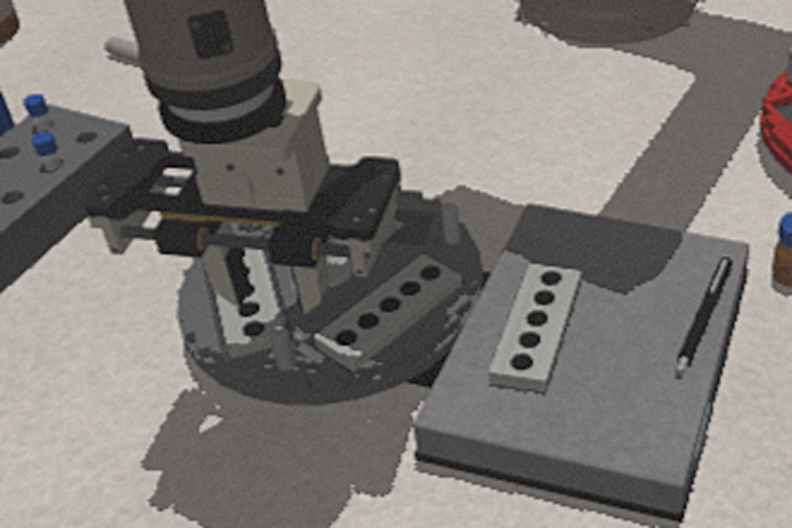

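Emit:
{"op": "carry_out", "data": {"rows": [[2.5,-0.8,-30,0],[2.5,-0.8,-55,0],[2.5,-0.8,-55,0],[2.5,-0.8,-55,0]]}}

```text
time: 2.2
tool_pos: [679.2, -40.5, 62.9]
tcp_rot: [-2.449, 1.569, 2.438]
contact_force: [0.1, -1.0, 1.5]
grip_width: 43.8
```

Emit:
{"op": "carry_out", "data": {"rows": [[0,0,0,0],[0,0,0,0],[0,0,0,0],[0,0,0,0]], "hand": 20}}

```text
time: 2.53
tool_pos: [680.0, -40.7, 64.6]
tcp_rot: [1.833, 1.569, 0.436]
contact_force: [-0.4, 0.7, -1.0]
grip_width: 22.8
```

```bash
python3 - <<'E'
from h import *
o=get_obs();p=o["tool_pos"];print(p,o["contact_force"],o["grip_width"])
A=np.array([576,-57.3]);r=104;a0=np.radians(10.2)
for t in range(-7,-106,-7):
    q=A+r*np.array([np.cos(a0+np.radians(t)),np.sin(a0+np.radians(t))])
    print([*(q-p[:2]).round(1),0,t])
E
```

```text
[679.95113028 -40.69554555  64.6456093 ] [-0.39878898  0.67888439 -0.98367893] 22.78336380703096
[np.float64(-0.1), np.float64(-10.8), 0, -7]
[np.float64(-0.2), np.float64(-23.5), 0, -14]
[np.float64(-1.8), np.float64(-36.1), 0, -21]
[np.float64(-4.9), np.float64(-48.4), 0, -28]
[np.float64(-9.5), np.float64(-60.2), 0, -35]
[np.float64(-15.6), np.float64(-71.4), 0, -42]
[np.float64(-22.9), np.float64(-81.8), 0, -49]
[np.float64(-31.4), np.float64(-91.2), 0, -56]
[np.float64(-41.1), np.float64(-99.4), 0, -63]
[np.float64(-51.6), np.float64(-106.5), 0, -70]
[np.float64(-63.0), np.float64(-112.2), 0, -77]
[np.float64(-74.9), np.float64(-116.5), 0, -84]
[np.float64(-87.3), np.float64(-119.3), 0, -91]
[np.float64(-100.0), np.float64(-120.5), 0, -98]
[np.float64(-112.7), np.float64(-120.2), 0, -105]
```

Emit:
{"op": "carry_out", "data": {"rows": [[0,0,-6,0],[0,-10.8,-6,-7],[-0.2,-23.5,-6,-14],[-1.8,-36.1,-6,-21],[-4.9,-48.4,-6,-28],[-9.5,-60.2,-6,-35],[-15.6,-71.4,-6,-42],[-22.9,-81.8,-6,-49],[-31.4,-91.2,-6,-56],[-41.1,-99.4,-6,-63],[-51.6,-106.5,-6,-70],[-63,-112.2,-6,-77],[-74.9,-116.5,-6,-84],[-87.3,-119.3,-6,-91],[-100,-120.5,-6,-98],[-100,-120.5,-6,-98],[-100,-120.5,-6,-98],[-100,-120.5,-6,-98]]}}

```text
time: 4.03
tool_pos: [580.4, -161.2, 58.7]
tcp_rot: [1.888, 1.569, -1.215]
contact_force: [-1.3, -0.2, 1.1]
grip_width: 19.9
```

```bash
python3 - <<'E'
from h import *
o=get_obs();print(o["tool_pos"],np.round(o["joint_positions"],2),o["contact_force"],o["grip_width"])
crop("scene","c3.png",60,150,330,220,2.4)
E
```

```text
[ 580.44445913 -161.18599488   58.71495378] [-0.4   0.65  1.51 -0.    0.98  2.71] [-1.2546777  -0.23276455  1.08910945] 19.925387314290692
```

View pics/c3.png

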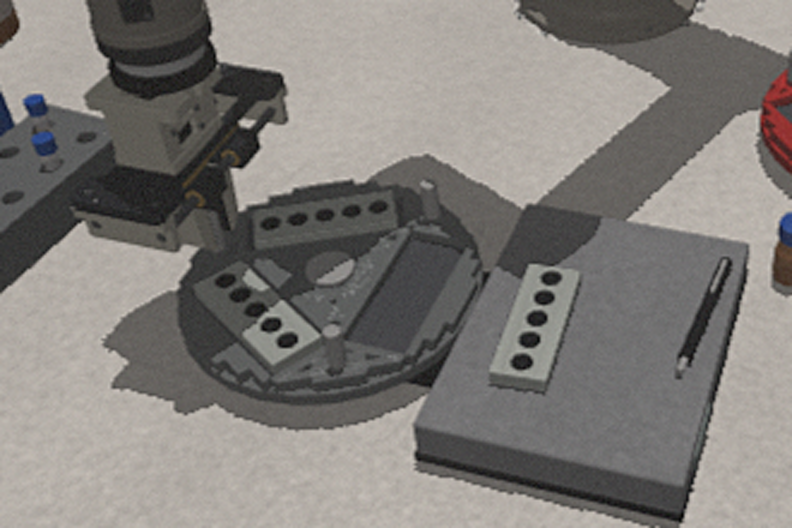

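Emit:
{"op": "carry_out", "data": {"rows": [[0,0,0,0],[0,0,0,0],[0,0,30,0],[0,0,60,0],[0,-20,80,7],[-20,-50,90,14],[-40,-70,90,21],[-60,-80,90,28],[-80,-80,90,35],[-80,-80,90,42]], "hand": 36}}

```text
time: 4.92
tool_pos: [497.7, -241.6, 148.5]
tcp_rot: [-0.817, 1.57, 3.1]
contact_force: [0.2, -0.1, -0.5]
grip_width: 35.9
```

```bash
python3 - <<'E'
from h import *
crop("top","c4.png",255,115,210,135,3.8)
E
```

```text
(no output)
```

View pics/c4.png

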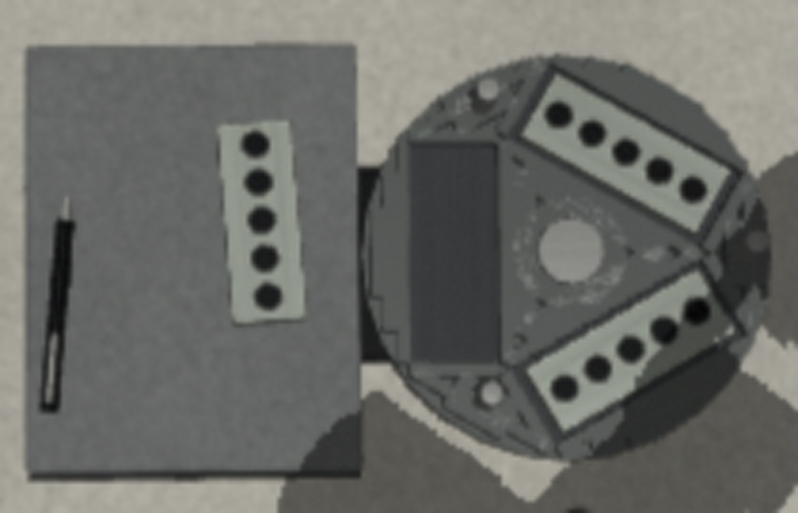

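```bash
python3 - <<'E'
from h import *
f=lambda u,v,z:px2w("top",255+u/3.8,115+v/3.8,z)
ang=lambda a,b:np.degrees(np.arctan2(*(a-b)[::-1]))
a=[f(*p,44) for p in[(411,142),(498,144),(501,364),(411,361)]]
print("pocket",np.mean(a,0),ang(a[0],a[3]),ang(a[1],a[2]),np.hypot(*(a[0]-a[1])),np.hypot(*(a[0]-a[3])))
s=[f(*p,58) for p in[(218,124),(290,121),(304,318),(233,323)]]
print("strip",np.mean(s,0),ang(s[0],s[3]),ang(s[1],s[2]),np.hypot(*(s[0]-s[1])),np.hypot(*(s[0]-s[3])))
o=get_obs();print(o["time"],o["tool_pos"])
E
```

```text
pocket [573.89517513  10.02067824] 0.8900989877064319 1.430698053036914 52.40269657828619 133.11262548201233
strip [586.95536252 126.90608084] 5.615273512928321 5.188427596813707 42.950004216732516 120.22842042432791
4.9667 [ 499.29657821 -241.48537554  148.82099382]
```

Emit:
{"op": "carry_out", "data": {"rows": [[88,368.5,0,52],[88,368.5,0,52],[88,368.5,0,52],[88,368.5,0,52],[88,368.5,0,52],[88,368.5,0,52],[88,368.5,0,52],[88,368.5,0,52],[88,368.5,0,52],[88,368.5,0,52],[88,368.5,-30,52],[88,368.5,-65,52],[88,368.5,-65,52],[88,368.5,-65,52],[88,368.5,-65,52],[88,368.5,-65,52]], "hand": 72}}

```text
time: 6.3
tool_pos: [588.8, 126.9, 86.1]
tcp_rot: [1.638, 1.566, 0.186]
contact_force: [0.3, 0.3, -0.0]
grip_width: 72.1
```

```bash
cat >> h.py <<'E'
from scipy.spatial.transform import Rotation as R
def st():
    o=get_obs();z=R.from_euler("xyz",o["tcp_rot"]).as_matrix()[:,2]
    print(o["time"],np.round(o["tool_pos"],1),"jaw",np.degrees(np.arctan2(z[1],z[0])).round(1),np.round(o["contact_force"],1),o["grip_width"])
E
python3 -c "
from h import *
st()
crop('scene','c5.png',60,150,330,220,2.4)"
```

```text
6.3 [588.8 126.9  86.1] jaw -83.2 [ 0.3  0.3 -0. ] 72.11924460430123
```

View pics/c5.png

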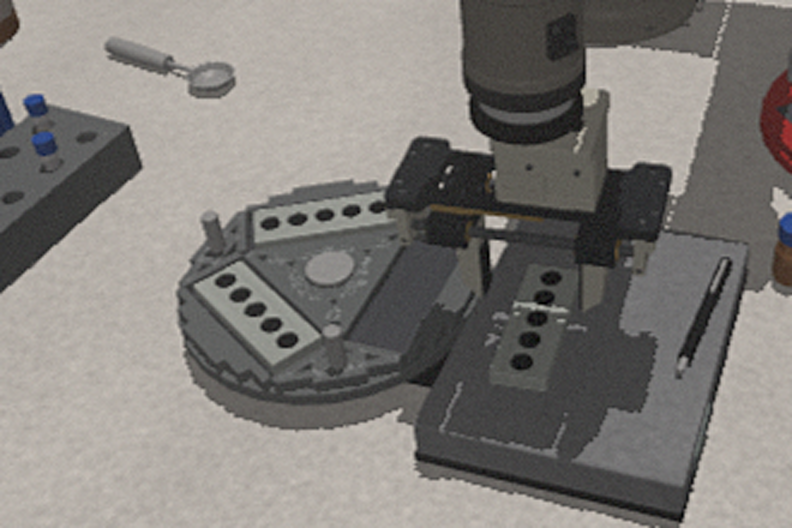

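Emit:
{"op": "carry_out", "data": {"rows": [[-1.5,0,-20,-1],[-1.5,0,-38,-1],[-1.5,0,-38,-1],[-1.5,0,-38,-1],[-1.5,0,-38,-1]]}}

```text
time: 6.77
tool_pos: [588.2, 126.9, 49.7]
tcp_rot: [1.612, 1.563, 0.143]
contact_force: [1.0, -0.5, -0.0]
grip_width: 71.9
```

Emit:
{"op": "carry_out", "data": {"rows": [[0,0,0,0],[0,0,0,0],[0,0,0,0],[0,0,0,0],[0,0,0,0],[0,0,0,0],[0,0,0,0],[0,0,0,0]], "hand": 34}}

```text
time: 7.43
tool_pos: [588.3, 126.8, 50.0]
tcp_rot: [1.602, 1.563, 0.133]
contact_force: [-0.5, 0.3, 3.1]
grip_width: 43.3
```

```bash
python3 -c "
from h import *
st()"
```

```text
7.4333 [588.3 126.8  50. ] jaw -84.2 [-0.5  0.3  3.1] 43.26052848165776
```

Emit:
{"op": "carry_out", "data": {"rows": [[-3,-10,0,-1],[-6,-25,0,-2],[-9,-40,0,-3],[-13,-55,0,-4],[-13,-70,0,-4],[-13,-85,0,-4],[-13,-100,0,-4],[-13,-110,0,-4],[-13,-116,0,-4],[-13,-116,0,-4],[-13,-116,0,-4],[-13,-116,0,-4]]}}

```text
time: 8.43
tool_pos: [575.1, 11.3, 49.7]
tcp_rot: [1.636, 1.564, 0.098]
contact_force: [0.3, 0.3, -0.9]
grip_width: 43.6
```

```bash
python3 -c "
from h import *
st()
crop('scene','c6.png',110,200,220,150,3.6)"
```

```text
8.4333 [575.1  11.3  49.7] jaw -88.1 [ 0.3  0.3 -0.9] 43.55695773611773
```

View pics/c6.png

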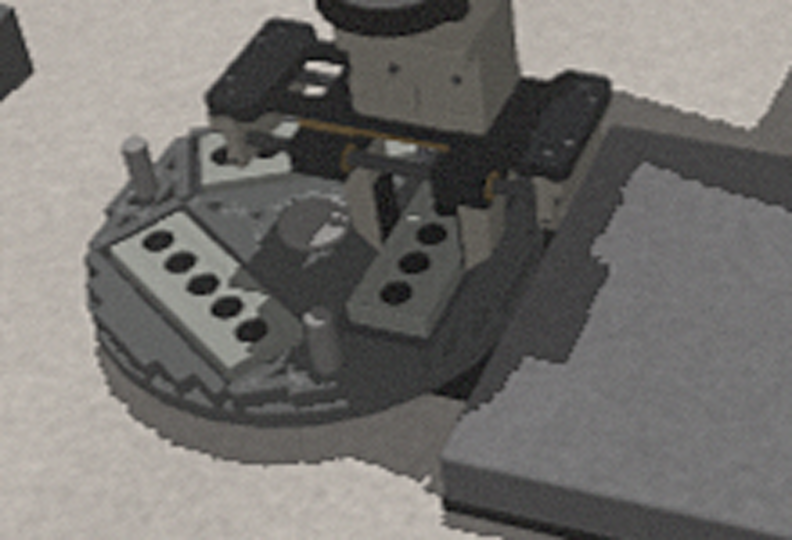

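Emit:
{"op": "carry_out", "data": {"rows": [[0,0,0,0],[0,0,0,0],[0,0,0,0],[0,0,0,0],[0,0,0,0],[0,0,20,0],[0,0,55,0],[0,0,95,0],[-20,-30,110,0],[-45,-60,120,0],[-70,-95,120,0],[-85,-130,120,0],[-95,-165,120,0],[-105,-200,120,0],[-110,-240,120,0],[-110,-260,120,0],[-110,-260,120,0],[-110,-260,120,0]], "hand": 66}}

```text
time: 9.98
tool_pos: [464.8, -249.4, 169.6]
tcp_rot: [1.681, 1.564, 0.141]
contact_force: [0.0, -0.1, -1.1]
grip_width: 66.0
```

```bash
python3 - <<'E'
from h import *
st()
a=capture('top')[115:250,335:480,::-1];b=capture('scene')[215:335,125:275,::-1]
z=lambda i:cv2.resize(i,(395,int(395*i.shape[0]/i.shape[1])),interpolation=cv2.INTER_CUBIC)
a,b=z(a),z(b);h=max(len(a),len(b))
p=lambda i:cv2.copyMakeBorder(i,0,h-len(i),0,0,cv2.BORDER_CONSTANT)
cv2.imwrite('pics/c7.png',np.hstack([p(a),p(b)]))
E
```

```text
9.9833 [ 464.8 -249.4  169.6] jaw -88.3 [ 0.  -0.1 -1.1] 66.00173977958681
```

View pics/c7.png

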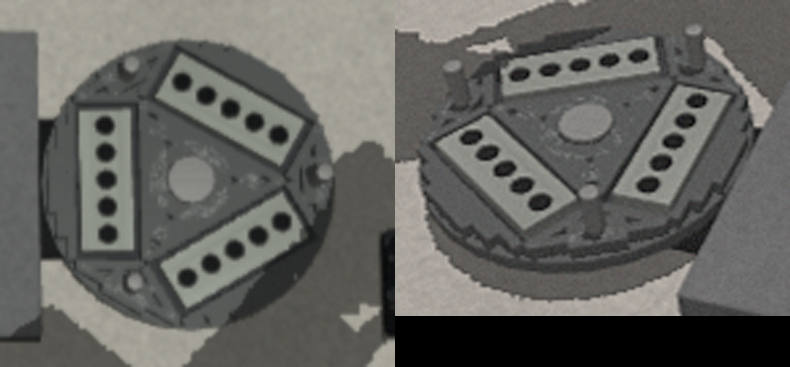

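```bash
python3 - <<'E'
from h import *
k=145/395
g=lambda u,v,z:px2w("top",335+u*k,115+v*k,z)
P=g(106,180,48);print(P,"to pocket",P-[574,10.7])
post=[g(131,66,80),g(135,281,80),g(322,173,80)];c=np.mean(post,0);print(c,np.degrees(np.arctan2(*(post[2]-c)[::-1])))
if np.hypot(*(P-[574,10.7]))<7: close_job();print("closed")
E
```

```text
[573.71671162  12.48600135] to pocket [-0.28328838  1.78600135]
[575.05412058 -57.19726052] -88.63518930447896
the job is handed in; nothing more can be done
closed
```

The empty pocket now faces the deck with the tube strip in it, and I handed the job in at about 10 s of the 72 s allowed. No verdict is reported, so I am going by my own checks.

- **Turning:** I turned the table about 98° clockwise by one post, held loosely between the fingers.
- **Sliding:** I gripped the strip across its width and slid it along the deck and the table's rim until it was over the pocket. I then opened the fingers so that it dropped in.

**Last checks:**
- **Strip position:** the strip's centre measures about 2 mm from the pocket's centre in the top picture; the limit is 13 mm.
- **Strip height and tilt:** I judged these by eye only. In both views it looks flat, with an even margin to the pocket walls, like the other two strips.
- **Table:** it still sits with the pocket facing the deck. The post opposite the pocket was at -88.6°, against about -88° expected.
- **Vial and beaker:** the arm stayed clear of both. I did not take a final picture of them.
- **Robot:** it was clear of everything at hand-in.

None of these checks failed or disagreed beyond the camera calibration's roughly 2 mm.

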